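Clamp a centrifuge bucket with the folding crank

TASK

The centrifuge bucket stands loose in the bench clamp. Swing the folded crank handle up until it stands fully upright, then crank clockwise until the jaw presses the bucket firmly against the back stop: clamp it with about 30 N, by feel, and never with more than 50 N. Leave the handle upright, let go, and do not disturb the other things on the bench.

Things in the scene. Friction and masses are not known exactly. Their poses are not given: they have to be found in the camera images.
- clamp: Fixed bench clamp: base plate 320 x 110 x 12 mm; white gear housing 90 x 84 mm, top at 82 mm, centred at x = -75 mm; back stop (plate 70 wide, 58 tall) with its face anywhere from x = 82 to 100 mm, not measured: where the jaw comes up tight must be felt. Origin under the plate's middle, on the bench; x is the closing direction, housing to back stop; z up.
- crank_axis (a point): Point on the crank's upright turning axis, 100 mm above the bench, over the middle of the housing; fixed to the clamp. Clockwise seen from above moves the jaw to the bucket, 10 mm per rad; 2.5 to 5 rad until tight. Once tight, clamping grows about 8 N per 0.1 rad. Friction keeps the crank where it is left and holds up to 40 N of clamping on release.
- crank: Crank: flat steel arm 12 mm wide, top 108 mm above the bench, 71 mm long along its own x; origin on the axis, 82 mm above the bench. To move the handle (65 mm radius) takes about 6 N sideways running free, to 1.5 N more pushing the loose bucket, 11 N at 30 N clamping, 14 N at 50 N. A hand that pauses after each small move then reads only about 4, 5, 8 and 10 N.
- handle_root (a point): Hinge of the folding handle, at the outer end of the crank arm, 65 mm from the crank axis, 120 mm above the bench. The hinge pin is level, square to the arm; two steel ears, 26 mm over the outsides, stand beside it, their tops 126 mm above the bench.
- handle_tip (a point): Free end (centre) of the folding handle: a plain black round grip, 16 mm diameter, 65 mm long from the hinge. Folded, it lies level on top of the arm (4 mm above it), pointing back over the crank axis; upright, it stands over the hinge, tip 185 mm above the bench.
- grip (a joint): Angle of the folding handle: 0 folded flat against the arm, 1.57 fully upright (a stop). Stiff hinge (0.12 N m): about 2.5 N at 48 mm from the hinge moves it, and it stays where it is left.
- jaw: Sliding jaw on a square steel rack that comes out of the housing: plate 52 x 44 mm with an 8 mm black rubber pad that gives about 1 mm per 10 N. Origin in the middle of the plate's front, 45 mm above the bench; the pad's face is 8 mm further along the clamp's x.
- bucket: Centrifuge bucket standing loose on the base plate between jaw and back stop: square aluminium, 62 x 62 mm, 71 mm tall with its blue tube insert, two thin black tabs standing 15 mm higher. 0.4 to 0.65 kg. Origin at the centre of its underside.
- spare_bucket: A second, identical bucket standing on the bench, to be left alone. Origin under its centre.
- bottle: Capped bottle, 60 mm diameter, 120 mm tall, standing on the bench, to be left alone. Origin under its centre.
- tube_rack: Grey rack, 120 x 70 mm, with capped tubes, 88 mm tall, on the bench, to be left alone. Origin under its centre.

How it is judged:
By the outcome, as a careful person would: the job done as asked, in the order asked, and still so for the second after the job is handed in, with the robot touching nothing.
It also fails if it takes over 72 s, if anything falls off the work surface, if the arm or the gripper's body presses on something with over 40 N, if the wrist force passes 120 N, or if a joint passes its speed limit or range.

ROBOT

A 7-joint arm with a two-finger parallel gripper is mounted at the origin on the work surface. World frame = base frame: x ahead of the robot, y to its left, z up, the work surface at z = 0. Lengths are in m, angles in degrees, forces in N, time in s.
With the tool pointing down it reaches from about 0.425 to 0.825 m from the base axis. Payload 3.6 kg.
Tool frame: the origin (TCP) lies between the finger pads; the fingertips stand 17 mm ahead of it and the grasp point (between the pads) lies 2 mm behind it; z points along the fingers, y is the line along which they close (so a half turn about z gives the same grasp; the last joint's range is limited). The gripper opens to 93 mm and grips with 3 to 60 N. Pads are 15 mm wide; open, the fingers measure 128 mm over their backs; the gripper's body (75 mm by 188 mm) begins 65 mm behind the grasp point.
Start: joints at [63.799, 35.231, -0.722, 81.555, 0.464, 63.22, -2.315], TCP at [0.271, -0.591, 0.204] pointing down, gripper open.
Joint ranges: [-178.69, 178.69], [-17.37, 117.87], [-77.05, 75.6], [15.02, 138.74], [-78.02, 258.01], [0.78, 113.62], [-162.83, 162.83]. Speed limits (degrees/s): [159.86, 159.86, 180, 180, 180, 180, 180].

INTERFACE

Orientations are given as [roll, pitch, yaw] about the fixed x, y, z axes, in that order (R = Rz(yaw) Ry(pitch) Rx(roll)).
In Python, from plant import r gives the robot as it stands.
- The arm moves only by the tool drive_tool, never from a script. Its argument "steps" is a list of rows, each an object with "angular": the turn, a rotation vector about the tool's x, y, z in degrees, a list of three; "delta_pos": the shift along the tool's x, y, z in mm, a list of three; "grip": the finger opening in mm, from 0 to 93. In form: [{"angular": [rx, ry, rz], "delta_pos": [dx, dy, dz], "grip": grip}, ...]. A call has 1 to 8 rows; each row is the pose to reach, as a shift and turn from the pose commanded when the call began, along the tool's axes at that moment; what a row does not reach only later rows make up. A row lasts 1/12 s, in which the tool goes at most 41.7 mm and 7.16 degrees, less where a joint would pass 70% of its speed; a pose out of reach is approached as far as the arm can. A call with a gripper value outside its range is refused whole. The fingers move at their own pace and stop on an object; "grip_force" is the grip in N (left out, the last holds). Time passes only in rows, so rows that repeat a pose let the fingers close. It gives the time, the measured TCP pose, the force, the opening and the grip force at its end, in the units of the state.
- r.get_obs(): the state, without advancing time (a new reading comes with each control period).
- r.camera(name): name is "scene" or "top" or "wrist"; returns a dict with "image" (480x640x3 uint8, red, green, blue), "range_z" (480x640 float32, m along the optical axis (not along the pixel's ray), 0 where there is no reading), "K" (3x3 intrinsics, pixels), "k1" (the pictures are not rectified: a ray, as slopes to the right and down, at radius r is drawn at 1 + k1 r^2 times it, then the intrinsics apply), "R" (3x3) and "t" (3): a world point X has camera coordinates R X + t. Camera axes: x right, y down, z forward; pixel columns grow to the right and rows downward; lengths in m; the calibration is good to about 2 mm. A picture is of the moment at which its call begins.
- r.hand_in(): hands the job in; it is judged then, once.
The state is a dict: "clock": time; "joint_positions": joint angles; "joint_velocities": joint speeds; "effort": joint torques, N m; "position": TCP position; "eef_rot": TCP orientation; "contact_force": force on the tool from outside, world axes, zero at the start; "ft_torque": the same for the moment, N m; "finger_gap": finger opening in m; "gripper_force": force on a finger pad.
Only numpy, scipy, OpenCV 4.12 (cv2) and the standard library are available. Lean on these libraries where they do the work, as an engineer would, in place of code of your own. Each camera call takes 0.05 s, during which the arm holds its last target. There are 200 camera calls.

## Working session

There is one attempt and no reset: what is moved stays moved. The work goes in short steps, Python scripts to look and compute and a tool call to move; the robot and the scene stay as the last step left them, time stands still between calls to the robot, and variables do not carry over. Pictures are saved under pics/ and viewed, at most 10 in all, crops included, and the job is handed in when it is done.

Besides the shell and the picture viewer there is one more tool, called after "Call:" as a command line: name --argument value ..., lists and objects as JSON in quotes. drive_tool: Moves the arm, as the interface text tells. Its arguments: {"type":"object","properties":{"steps":{"type":"array","items":{"type":"object","properties":{"angular":{"type":"array","items":{"type":"number"}},"delta_pos":{"type":"array","items":{"type":"number"}},"grip":{"type":"number"}}}},"grip_force":{"type":"number"}},"required":["steps"]}

```bash
mkdir -p pics; ls; cat > h.py <<'E'
import numpy as np, cv2
from plant import r
def ray(c,u,v):
    K=c["K"];x=(u-K[0,2])/K[0,0];y=(v-K[1,2])/K[1,1]
    a,b=x,y
    for _ in range(20):
        s=1+c["k1"]*(a*a+b*b);a,b=x/s,y/s
    return np.array([a,b,1.])
def onz(c,u,v,z):
    d=c["R"].T@ray(c,u,v);o=-c["R"].T@c["t"]
    return o+d*(z-o[2])/d[2]
def dep(c,u,v):
    return c["R"].T@(ray(c,u,v)*c["range_z"][int(v),int(u)]-c["t"])
def save(c,n): cv2.imwrite("pics/"+n,c["image"][:,:,::-1])
E
python3 - <<'E'
from h import *
import pickle
for n in("scene","top"):
    c=r.camera(n);save(c,n+".png");pickle.dump(c,open(n+".pkl","wb"))
    print(n,c["K"][0],c["k1"],-c["R"].T@c["t"],c["R"][2])
o=r.get_obs();print(o)
E
```

```text
pics
scene [512.41766061   0.         313.07401304] 0.022828343954248754 [ 1.15985096 -0.12824048  1.02258735] [-0.54415229  0.11674839 -0.83082375]
top [521.09003382   0.         317.78235622] 0.037718236134071326 [0.44560188 0.02499251 1.45609921] [ 0.09287122 -0.00312995 -0.99567321]
{'clock': 0.1, 'joint_positions': array([63.80021784, 35.28501139, -0.72507345, 81.63096456,  0.46337932,
       63.22063817, -2.31677613]), 'joint_velocities': array([ 0.03219991, -0.14324529, -0.03005279, -0.28650134,  0.0629943 ,
        0.04530997,  0.03621069]), 'effort': array([ 1.38537176e-03, -4.60040224e+01,  2.10242914e-01, -1.66243851e+01,
       -6.11744821e-02,  1.69084029e-02,  1.04474836e-04]), 'position': array([ 0.27114246, -0.58992252,  0.202789  ]), 'eef_rot': array([-1.79866208e+02, -2.26813590e-04,  2.46846389e+01]), 'contact_force': array([ 0.85884965, -0.54627349,  0.4402839 ]), 'ft_torque': array([-0.04993376,  0.01142237,  0.02631689]), 'gripper_force': 0.0, 'finger_gap': 0.09299788110591757}
```

View pics/scene.png

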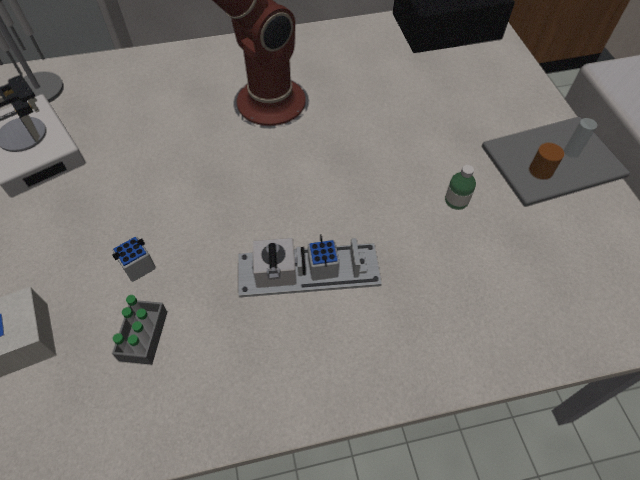

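View pics/top.png

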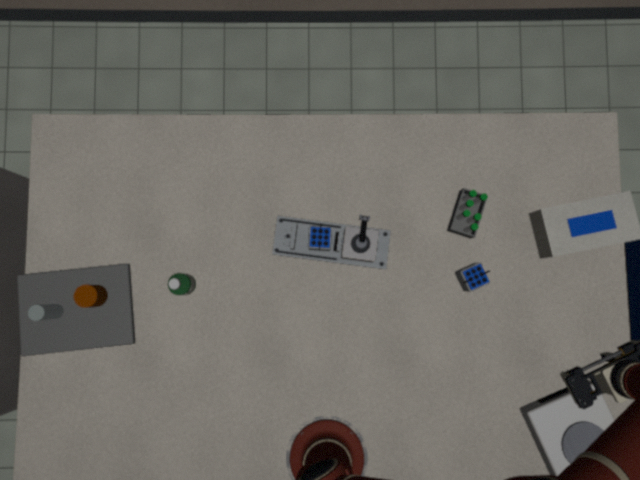

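```bash
python3 - <<'E'
import pickle,cv2,numpy as np
a=pickle.load(open("top.pkl","rb"))["image"][200:285,260:405,::-1]
b=pickle.load(open("scene.pkl","rb"))["image"][220:305,230:390,::-1]
A=cv2.resize(a,None,fx=5,fy=5,interpolation=2)[:,:725];A=cv2.resize(A,(600,352))
B=cv2.resize(b,(600,int(85*600/160)))[:248+70]
cv2.imwrite("pics/crop.png",np.vstack([A[:290],B[:310]]))
E
```

```text
(no output)
```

View pics/crop.png

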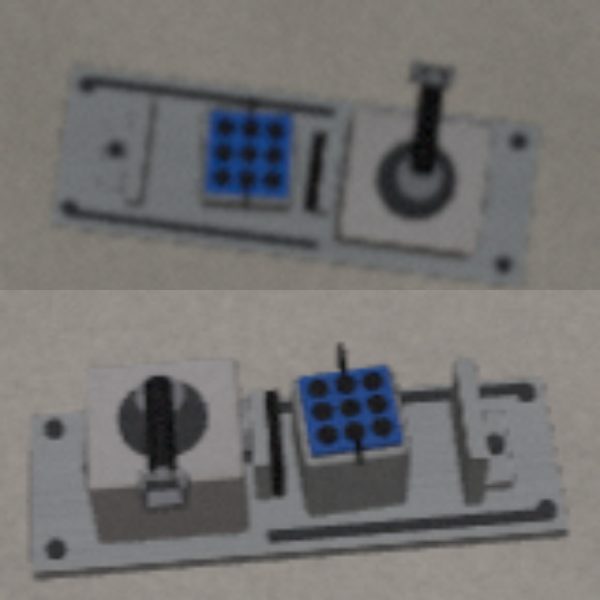

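```bash
python3 - <<'E'
from h import *
import pickle
T=pickle.load(open("top.pkl","rb"));S=pickle.load(open("scene.pkl","rb"))
t=lambda x,y:(260+x/4.138,200+y/4.141); s=lambda x,y:(230+x/3.75,220+(y-290)/3.75)
pt=np.array([onz(T,*t(*p),.012) for p in[(82,65),(542,122),(527,285),(55,228)]])
ps=np.array([onz(S,*s(*p),.012) for p in[(568,535),(35,577-5),(32,415),(543,378)]])
for n,p in(("top",pt),("sc",ps)):
    print(n,p.round(4)[:,:2].tolist(),p.mean(0),[np.linalg.norm(p[i]-p[i-1]).round(3) for i in range(4)])
    d=p[0]+p[3]-p[1]-p[2];print("yaw",np.degrees(np.arctan2(d[1],d[0])))
for n,a,b in(("root",(432,75),(165,487)),("tip",(425,168),(158,378)),("bucket",(250,155),(350,412))):
    z=.12 if n!="bucket" else .071
    print(n,onz(T,*t(*a),z),onz(S,*s(*b),z),dep(T,*t(*a)),dep(S,*s(*b)))
E
```

```text
top [[0.6542, 0.1262], [0.614, -0.1838], [0.5044, -0.1718], [0.5441, 0.1441]] [ 0.5791626  -0.02133118  0.012     ] [np.float64(0.112), np.float64(0.313), np.float64(0.11), np.float64(0.318)]
yaw 82.72957441743341
sc [[0.6601, 0.1334], [0.6137, -0.179], [0.5053, -0.1655], [0.55, 0.1507]] [ 0.58224803 -0.01509911  0.012     ] [np.float64(0.111), np.float64(0.316), np.float64(0.109), np.float64(0.319)]
yaw 81.7529896804368
root [ 0.63129773 -0.10005216  0.12      ] [ 0.63683091 -0.09788686  0.12      ] [ 0.63123401 -0.10000925  0.12045849] [ 0.6379039  -0.09794913  0.12185168]
tip [ 0.57298282 -0.09493241  0.12      ] [ 0.56679421 -0.089189    0.12      ] [ 0.57199058 -0.09399825  0.13040759] [ 0.57312195 -0.08960566  0.12963035]
bucket [0.58661135 0.01354417 0.071     ] [0.58306848 0.01802295 0.071     ] [0.58586916 0.01360443 0.07829029] [0.5902402  0.01620431 0.08283204]
```

```bash
cat > go.py <<'E'
# usage: go.py x y z yaw  -> shift (mm, tool axes) and turn for a tool-down target, from the measured pose
import sys; from h import *
from scipy.spatial.transform import Rotation as Ro
o=r.get_obs();x,y,z,w=map(float,sys.argv[1:5])
R=Ro.from_euler('xyz',o["eef_rot"],degrees=True);G=Ro.from_euler('xyz',[180,0,w],degrees=True)
print("shift",(R.inv().apply(np.array([x,y,z])-o["position"])*1e3).round(1),"turn",np.degrees((R.inv()*G).as_rotvec()).round(1))
print(o["clock"],"q",o["joint_positions"].round(1))
E
```

Call:
drive_tool --steps '[{"delta_pos":[30,-20,-20],"angular":[0,0,-6]},{"delta_pos":[60,-40,-40],"angular":[0,0,-12]},{"delta_pos":[92,-60,-60],"angular":[0,0,-18]},{"delta_pos":[124,-80,-60],"angular":[0,0,-25]},{"delta_pos":[156,-100,-60],"angular":[0,0,-31]},{"delta_pos":[188,-120,-60],"angular":[0,0,-37]},{"delta_pos":[218,-140,-60],"angular":[0,0,-44]},{"delta_pos":[247,-159,-60],"angular":[0,0,-50]}]'

```text
$.steps[0]: bad value
```

```bash
python3 go.py .587 -.0945 .22 173
```

```text
shift [ 493.9 -318.3  -16.5] turn [  -0.    -0.2 -148.3]
0.1 q [63.8 35.3 -0.7 81.6  0.5 63.2 -2.3]
```

Grip must be given in each row.

Call:
drive_tool --steps '[{"delta_pos":[30,-20,-20],"angular":[0,0,-6],"grip":93},{"delta_pos":[60,-40,-40],"angular":[0,0,-12],"grip":93},{"delta_pos":[92,-60,-60],"angular":[0,0,-18],"grip":93},{"delta_pos":[124,-80,-60],"angular":[0,0,-25],"grip":93},{"delta_pos":[156,-100,-60],"angular":[0,0,-31],"grip":93},{"delta_pos":[188,-120,-60],"angular":[0,0,-37],"grip":93},{"delta_pos":[218,-140,-60],"angular":[0,0,-44],"grip":93},{"delta_pos":[247,-159,-60],"angular":[0,0,-50],"grip":93}]'

```text
clock: 0.77
position: [0.43, -0.3407, 0.2636]
eef_rot: [-180.0, -0.0, 75.1]
contact_force: [0.5, -0.2, 0.3]
finger_gap: 0.0931
gripper_force: 0.0
```

```bash
python3 go.py .587 -.0945 .22 173
```

```text
shift [278.3  88.2  43.7] turn [ -0.   -0.1 -97.9]
0.7667 q [ 47.   23.7 -16.2  93.    7.1  64.4  14.1]
```

Call:
drive_tool --steps '[{"delta_pos":[34,11,5],"angular":[0,0,-6],"grip":70},{"delta_pos":[68,22,10],"angular":[0,0,-12],"grip":60},{"delta_pos":[102,33,15],"angular":[0,0,-18],"grip":50},{"delta_pos":[136,44,20],"angular":[0,0,-25],"grip":50},{"delta_pos":[170,55,25],"angular":[0,0,-31],"grip":50},{"delta_pos":[204,66,30],"angular":[0,0,-37],"grip":50},{"delta_pos":[238,77,36],"angular":[0,0,-44],"grip":50},{"delta_pos":[270,86,43],"angular":[0,0,-50],"grip":50}]'

```text
clock: 1.43
position: [0.5846, -0.1034, 0.2204]
eef_rot: [180.0, -0.0, 125.0]
contact_force: [1.1, 0.2, 0.3]
finger_gap: 0.0507
gripper_force: 0.0
```

```bash
python3 go.py .587 -.0945 .22 173
```

```text
shift [5.9 7.1 0.4] turn [  0.  -0. -48.]
1.4333 q [ 26.1  31.8 -29.8  89.4  17.   63.3  27.4]
```

Call:
drive_tool --steps '[{"delta_pos":[1,1,0],"angular":[0,0,-6],"grip":50},{"delta_pos":[2,2,0],"angular":[0,0,-12],"grip":50},{"delta_pos":[3,3,0],"angular":[0,0,-19],"grip":50},{"delta_pos":[4,4,0],"angular":[0,0,-26],"grip":50},{"delta_pos":[5,5,0],"angular":[0,0,-33],"grip":50},{"delta_pos":[6,7,0],"angular":[0,0,-40],"grip":50},{"delta_pos":[6,7,0],"angular":[0,0,-48],"grip":50},{"delta_pos":[6,7,0],"angular":[0,0,-48],"grip":50}]'

```text
clock: 2.1
position: [0.5857, -0.0966, 0.2201]
eef_rot: [180.0, -0.1, 172.8]
contact_force: [-0.3, 0.0, -0.0]
finger_gap: 0.05
gripper_force: 0.0
```

```bash
python3 go.py .587 -.0945 .22 173; python3 - <<'E'
from h import *
import pickle
c=r.camera("wrist");save(c,"w1.png");pickle.dump(c,open("w1.pkl","wb"))
o=r.get_obs();print(o["position"],o["eef_rot"],o["contact_force"],-c["R"].T@c["t"],c["R"][2])
E
```

```text
shift [-1.1  2.2  0.1] turn [ 0.  -0.1 -0.2]
2.1 q [ 32.3  34.6 -42.4  89.2  24.7  66.1  67.6]
[ 0.58568167 -0.09662133  0.22016138] [ 1.79976012e+02 -8.15515607e-02  1.72621455e+02] [-0.63818247  0.57077475  0.67681514] [ 0.51791343 -0.08908819  0.40163641] [ 0.24781836 -0.03037026 -0.96833037]
```

View pics/w1.png

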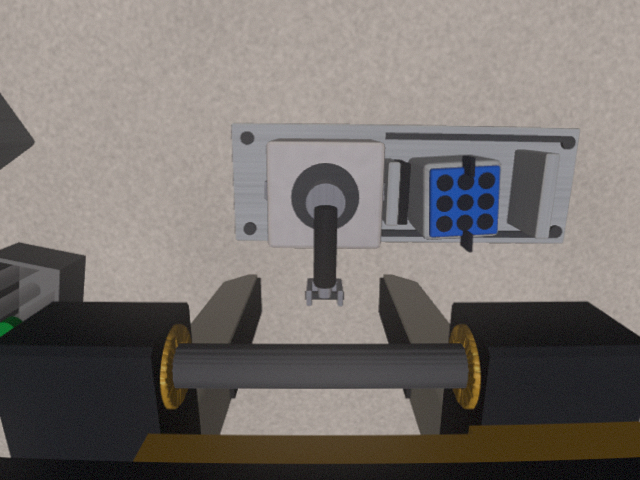

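```bash
python3 - <<'E'
from h import *
import pickle
c=pickle.load(open("w1.pkl","rb"))
g=c["image"].astype(int).max(2)
m=((g<70)).astype(np.uint8);m[:200]=0;m[280:]=0;m[:,:300]=0;m[:,350:]=0
for v in(215,230,250,270):
    u=np.where(m[v])[0];print(v,u.min(),u.max())
P=lambda u,v,z:onz(c,u,v,z)[:2].round(4)
print("tip",P(325.5,208,.12),"root",P(324.5,293,.12),"ears",P(306,293,.123),P(343,293,.123))
hc=np.array([P(*q,.082) for q in[(268,140),(384,140),(380,247),(266,246)]]);print("housing",hc.tolist(),hc.mean(0))
print("depths",[dep(c,*q).round(4).tolist() for q in[(325,230),(325,270),(290,150),(325,188)]])
cx=hc.mean(0)
e=hc[1]+hc[2]-hc[0]-hc[3];e/=np.linalg.norm(e);print("clamp yaw",np.degrees(np.arctan2(e[1],e[0])))
for n,q,z in(("pad",(409,163),.067),("pad2",(408,223),.067),("b-near",(429,200),.071),("b-far",(499,200),.071),("stop",(516,150),.07),("stopb",(514,236),.07)):
    print(n,((P(*q,z)-cx)@e-.075).round(4))
E
```

```text
215 300 349
230 315 336
250 315 335
270 314 335
tip [ 0.572  -0.0918] root [ 0.6335 -0.1   ] ears [ 0.6307 -0.113 ] [ 0.634  -0.0869]
housing [[0.5229, -0.1284], [0.5336, -0.0426], [0.6159, -0.0531], [0.6038, -0.1426]] [ 0.56905  -0.091675]
depths [[0.5849, -0.0938, 0.1299], [0.6127, -0.0972, 0.1302], [0.5321, -0.113, 0.0838], [0.5602, -0.0905, 0.1077]]
clamp yaw 82.58955236476287
pad -0.0082
pad2 -0.0063
b-near 0.0087
b-far 0.0653
stop 0.0751
stopb 0.0816
```

Call:
drive_tool --steps '[{"delta_pos":[0,2,25],"angular":[0,0,0],"grip":50},{"delta_pos":[0,2.5,50],"angular":[0,0,0],"grip":50},{"delta_pos":[0,2.5,75],"angular":[0,0,0],"grip":50},{"delta_pos":[0,2.5,95],"angular":[0,0,0],"grip":50},{"delta_pos":[0,2.5,102],"angular":[0,0,0],"grip":30},{"delta_pos":[0,2.5,102],"angular":[0,0,0],"grip":10},{"delta_pos":[0,2.5,102],"angular":[0,0,0],"grip":10},{"delta_pos":[0,2.5,102],"angular":[0,0,0],"grip":10}]' --grip_force 12

```text
clock: 2.82
position: [0.5876, -0.0936, 0.1204]
eef_rot: [180.0, 0.2, 172.6]
contact_force: [-0.1, 0.2, 1.0]
finger_gap: 0.0279
gripper_force: 0.0
```

Call:
drive_tool --steps '[{"delta_pos":[0,0,0],"angular":[0,0,0],"grip":10},{"delta_pos":[0,0,0],"angular":[0,0,0],"grip":10},{"delta_pos":[0,0,0],"angular":[0,0,0],"grip":10}]'

```text
clock: 3.07
position: [0.5869, -0.0939, 0.1197]
eef_rot: [180.0, 0.1, 172.7]
contact_force: [0.3, 0.3, -0.4]
finger_gap: 0.0111
gripper_force: 0.0
```

```bash
python3 - <<'E'
from h import *
c=r.camera("wrist");save(c,"w2.png")
o=r.get_obs();print(o["position"],o["finger_gap"],o["gripper_force"],o["contact_force"])
E
```

```text
[ 0.58673545 -0.09392242  0.11954476] 0.010061832754229592 0.0 [-0.29342363 -0.32586654  0.3231306 ]
```

View pics/w2.png

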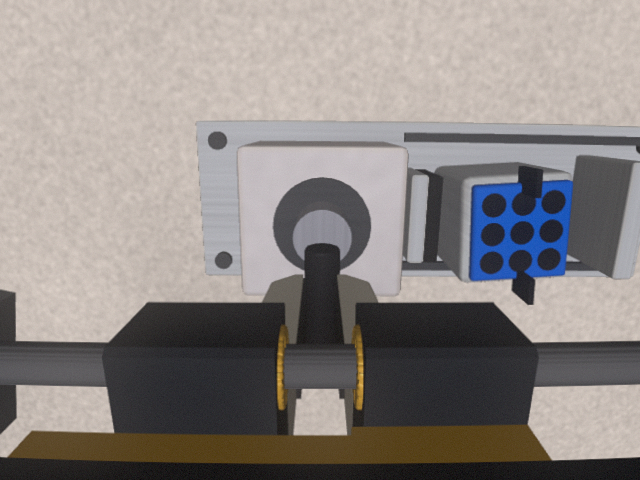

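Call:
drive_tool --steps '[{"delta_pos":[0,0,0],"angular":[0,0,0],"grip":2},{"delta_pos":[0,0,0],"angular":[0,0,0],"grip":2},{"delta_pos":[0,0,0],"angular":[0,0,0],"grip":2},{"delta_pos":[0,0,0],"angular":[0,0,0],"grip":2}]'

```text
clock: 3.45
position: [0.5864, -0.0939, 0.1189]
eef_rot: [180.0, -0.0, 172.7]
contact_force: [0.1, -0.5, 0.2]
finger_gap: 0.002
gripper_force: 0.0
```

```bash
python3 - <<'E'
from h import *
c=r.camera("wrist");cv2.imwrite("pics/w3.png",cv2.resize(c["image"][220:400,220:430,::-1],(700,600)))
o=r.get_obs();print(o["position"],o["finger_gap"],o["gripper_force"],o["contact_force"])
for q in[(322,260),(322,275),(322,300),(322,330),(280,290),(370,295)]:print(q,dep(c,*q).round(4))
E
```

```text
[ 0.58635253 -0.09387264  0.11883313] 0.002020248452766794 0.0 [ 0.26499744 -0.06107512 -0.04941316]
(322, 260) [ 0.5731 -0.0921  0.1311]
(322, 275) [ 0.58   -0.093   0.1306]
(322, 300) [ 0.5884 -0.0941  0.1377]
(322, 330) [ 0.6059 -0.0963  0.1301]
(280, 290) [ 0.5762 -0.1086  0.1519]
(370, 295) [ 0.6131 -0.0698  0.0813]
```

View pics/w3.png

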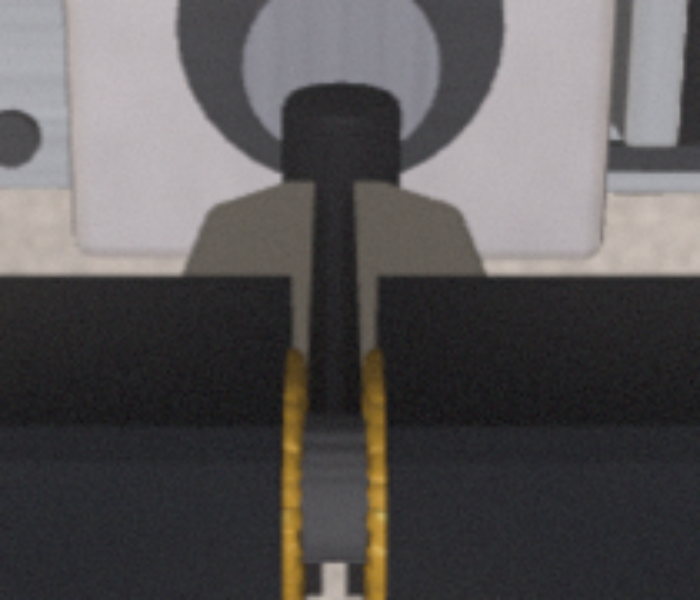

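```bash
python3 - <<'E'
from h import *
c=r.camera("wrist");o=r.get_obs();p=o["position"]
def proj(X):
    q=c["R"]@X+c["t"];a=q[:2]/q[2];a=a*(1+c["k1"]*a@a);return (c["K"][:2,:2]@a+c["K"][:2,2]).round(0)
for dz in(.065,.03,.002,0,-.017): print(dz,proj(p+[0,0,dz]))
for v in range(262,304,4):
    print(v,[tuple((dep(c,u,v)*1e3).round(0).astype(int).tolist()) for u in(290,300,310,314,326,332,340,350)])
E
```

```text
0.065 [323. 354.]
0.03 [322. 307.]
0.002 [322. 281.]
0 [322. 279.]
-0.017 [322. 267.]
262 [(586, -111, 87), (588, -106, 85), (574, -97, 129), (574, -96, 129), (575, -91, 130), (576, -88, 128), (590, -84, 85), (591, -79, 84)]
266 [(590, -112, 82), (590, -106, 86), (576, -98, 129), (576, -96, 130), (576, -91, 131), (518, -86, 300), (592, -85, 86), (594, -79, 83)]
270 [(593, -112, 82), (592, -106, 85), (578, -98, 127), (577, -96, 130), (578, -91, 129), (579, -89, 128), (595, -85, 85), (596, -79, 83)]
274 [(595, -112, 83), (595, -107, 83), (578, -98, 133), (580, -96, 128), (578, -91, 135), (579, -89, 134), (598, -85, 82), (599, -80, 82)]
278 [(597, -113, 82), (577, -102, 139), (578, -98, 138), (579, -96, 135), (579, -91, 138), (579, -89, 139), (579, -86, 139), (601, -80, 83)]
282 [(577, -105, 143), (577, -102, 143), (578, -98, 143), (579, -96, 140), (578, -91, 144), (578, -89, 145), (580, -86, 142), (579, -82, 144)]
286 [(577, -105, 148), (577, -101, 147), (577, -97, 148), (579, -96, 144), (578, -91, 149), (578, -89, 148), (580, -86, 146), (579, -82, 149)]
290 [(577, -105, 152), (578, -101, 151), (577, -97, 153), (579, -96, 148), (580, -92, 147), (579, -89, 152), (579, -86, 152), (580, -82, 151)]
294 [(577, -105, 156), (577, -101, 156), (577, -97, 156), (580, -96, 151), (580, -92, 152), (579, -89, 156), (578, -86, 157), (580, -83, 155)]
298 [(577, -105, 158), (578, -101, 159), (518, -86, 300), (579, -96, 156), (580, -92, 156), (579, -89, 160), (579, -86, 159), (580, -83, 159)]
302 [(577, -104, 164), (577, -101, 164), (578, -97, 162), (579, -96, 160), (580, -92, 158), (579, -89, 163), (579, -87, 163), (580, -83, 163)]
```

```bash
python3 - <<'E'
from h import *
import pickle
c=pickle.load(open("w1.pkl","rb"))
for u in(230,240,250,256,260,384,390,400,410):
    print(u,[(v,*(dep(c,u,v)*1e3).round(0).astype(int).tolist()) for v in range(272,304,4)])
E
```

```text
230 [(272, 648, -197, 0), (276, 652, -197, 1), (280, 573, -132, 243), (284, 573, -132, 247), (288, 574, -131, 250), (292, 574, -130, 254), (296, 573, -129, 260), (300, 574, -129, 261)]
240 [(272, 650, -187, 0), (276, 654, -188, 0), (280, 573, -128, 244), (284, 573, -127, 247), (288, 574, -127, 250), (292, 574, -126, 255), (296, 574, -126, 258), (300, 574, -125, 262)]
250 [(272, 650, -176, 2), (276, 574, -125, 238), (280, 574, -125, 242), (284, 574, -124, 247), (288, 574, -123, 252), (292, 576, -123, 251), (296, 576, -123, 256), (300, 576, -122, 259)]
256 [(272, 652, -171, 0), (276, 575, -123, 236), (280, 576, -123, 238), (284, 575, -122, 245), (288, 576, -122, 247), (292, 577, -122, 248), (296, 579, -122, 247), (300, 580, -122, 248)]
260 [(272, 652, -167, 0), (276, 657, -167, -1), (280, 660, -168, 1), (284, 579, -122, 235), (288, 580, -122, 236), (292, 582, -122, 236), (296, 583, -122, 238), (300, 585, -123, 237)]
384 [(272, 667, -42, 2), (276, 581, -70, 238), (280, 582, -70, 239), (284, 583, -71, 242), (288, 582, -72, 247), (292, 583, -72, 250), (296, 584, -72, 250), (300, 586, -72, 250)]
390 [(272, 669, -36, -1), (276, 581, -68, 238), (280, 581, -68, 243), (284, 581, -69, 247), (288, 581, -70, 251), (292, 581, -70, 255), (296, 583, -70, 254), (300, 582, -71, 258)]
400 [(272, 669, -26, 1), (276, 674, -26, 0), (280, 582, -64, 242), (284, 582, -65, 246), (288, 581, -66, 252), (292, 582, -67, 254), (296, 581, -67, 258), (300, 581, -68, 263)]
410 [(272, 671, -16, 0), (276, 675, -16, 0), (280, 582, -60, 241), (284, 582, -61, 246), (288, 582, -62, 250), (292, 582, -63, 255), (296, 582, -64, 259), (300, 581, -65, 263)]
```

Call:
drive_tool --steps '[{"delta_pos":[0,0,-20],"angular":[0,0,0],"grip":40},{"delta_pos":[0,0,-20],"angular":[0,0,0],"grip":40},{"delta_pos":[0,0,-20],"angular":[0,0,0],"grip":40},{"delta_pos":[0,0,-20],"angular":[0,0,0],"grip":40},{"delta_pos":[0,0,-5],"angular":[0,0,0],"grip":40},{"delta_pos":[0,0,10],"angular":[0,0,0],"grip":40},{"delta_pos":[0,0,16],"angular":[0,0,0],"grip":40},{"delta_pos":[0,0,20],"angular":[0,0,0],"grip":40}]'

```text
clock: 4.22
position: [0.5853, -0.094, 0.0972]
eef_rot: [-180.0, -0.2, 172.7]
contact_force: [-0.5, -0.5, -1.1]
finger_gap: 0.0401
gripper_force: 0.0
```

Call:
drive_tool --steps '[{"delta_pos":[0,0,0],"angular":[0,0,0],"grip":10},{"delta_pos":[0,0,0],"angular":[0,0,0],"grip":10},{"delta_pos":[0,0,0],"angular":[0,0,0],"grip":10},{"delta_pos":[0,0,0],"angular":[0,0,0],"grip":10},{"delta_pos":[0,0,0],"angular":[0,0,0],"grip":10}]'

```text
clock: 4.63
position: [0.587, -0.0931, 0.0996]
eef_rot: [179.9, 0.1, 172.7]
contact_force: [0.7, 1.1, 0.5]
finger_gap: 0.0154
gripper_force: 12.0
```

Call:
drive_tool --steps '[{"delta_pos":[-0.3,0,-4.9],"angular":[0,0,0],"grip":10},{"delta_pos":[-1,0,-9.8],"angular":[0,0,0],"grip":10},{"delta_pos":[-2.3,0,-14.5],"angular":[0,0,0],"grip":10},{"delta_pos":[-4.1,0,-19.1],"angular":[0,0,0],"grip":10},{"delta_pos":[-6.3,0,-23.5],"angular":[0,0,0],"grip":10},{"delta_pos":[-9,0,-27.6],"angular":[0,0,0],"grip":10},{"delta_pos":[-12.1,0,-31.4],"angular":[0,0,0],"grip":10},{"delta_pos":[-15.6,0,-34.9],"angular":[0,0,0],"grip":10}]' --grip_force 15

```text
clock: 5.3
position: [0.6006, -0.0951, 0.134]
eef_rot: [180.0, -0.2, 172.7]
contact_force: [-3.1, 4.3, -2.0]
finger_gap: 0.0151
gripper_force: 15.0
```

```bash
python3 - <<'E'
from h import *
import pickle
c=r.camera("scene");cv2.imwrite("pics/s2.png",cv2.resize(c["image"][190:310,210:370,::-1],(800,600)))
E
```

```text
(no output)
```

View pics/s2.png

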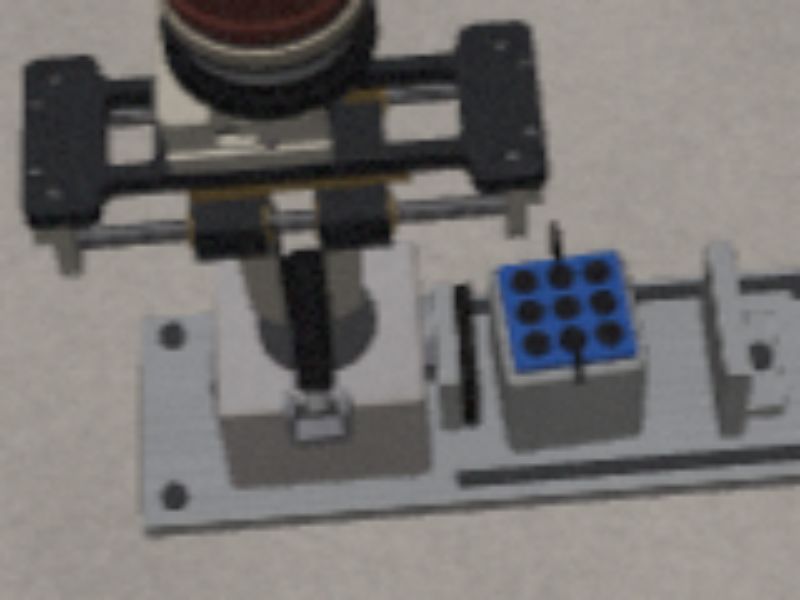

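Call:
drive_tool --steps '[{"delta_pos":[-3.8,0.5,-3.1],"angular":[0,0,0],"grip":10},{"delta_pos":[-7.9,1,-5.8],"angular":[0,0,0],"grip":10},{"delta_pos":[-12.3,1,-8],"angular":[0,0,0],"grip":10},{"delta_pos":[-16.9,1,-9.8],"angular":[0,0,0],"grip":10},{"delta_pos":[-21.7,1,-11],"angular":[0,0,0],"grip":10},{"delta_pos":[-26.5,1,-11.8],"angular":[0,0,0],"grip":10},{"delta_pos":[-31.4,1,-12.1],"angular":[0,0,0],"grip":10},{"delta_pos":[-31.4,1,-12.1],"angular":[0,0,0],"grip":10}]'

```text
clock: 6.02
position: [0.6358, -0.1009, 0.147]
eef_rot: [-179.9, 0.3, 172.6]
contact_force: [-0.2, 0.1, 0.6]
finger_gap: 0.0099
gripper_force: 0.0
```

```bash
python3 - <<'E'
from h import *
import pickle
c=r.camera("scene");cv2.imwrite("pics/s3.png",cv2.resize(c["image"][190:310,210:370,::-1],(800,600)))
E
```

```text
(no output)
```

View pics/s3.png

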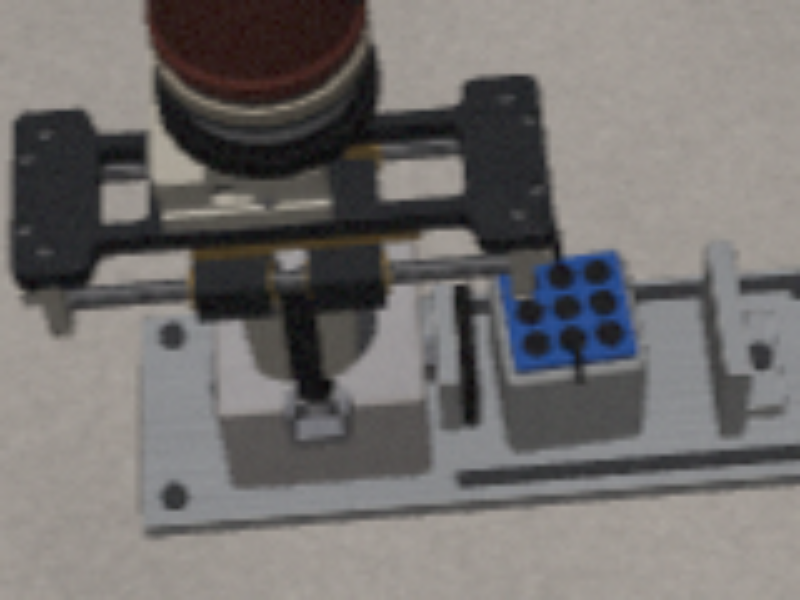

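```bash
python3 - <<'E'
from h import *
c=r.camera("scene");o=r.get_obs()
def proj(X):
    q=c["R"]@X+c["t"];a=q[:2]/q[2];a=a*(1+c["k1"]*a@a);p=c["K"][:2,:2]@a+c["K"][:2,2];return ((p-[210,190])*5).round(0)
ro=np.array([.6335,-.1,.12]);d=np.array([-.992,.127,0])
for th in(0,45,60,70,80,90):
    t=np.radians(th);print(th,proj(ro+.065*(d*np.cos(t)+[0,0,np.sin(t)])))
p=o["position"];print(p);print("tcp",proj(p),"tip13",proj(p+[0,0,.013]))
for q in[(300,320),(300,340),(305,360),(312,380),(265,340),(265,360),(270,372),(285,374),(345,340),(340,360),(230,280),(350,280)]:
    print(q,dep(c,210+q[0]/5,190+q[1]/5).round(3))
E
```

```text
0 [306. 273.]
45 [299. 250.]
60 [299. 264.]
70 [299. 279.]
80 [300. 299.]
90 [301. 322.]
[ 0.63429421 -0.10026251  0.14636932]
tcp [308. 375.] tip13 [306. 358.]
(300, 320) [ 0.62  -0.1    0.165]
(300, 340) [ 0.625 -0.101  0.159]
(305, 360) [ 0.629 -0.1    0.15 ]
(312, 380) [ 0.633 -0.099  0.14 ]
(265, 340) [ 1.16  -0.128  1.023]
(265, 360) [ 0.642 -0.116  0.176]
(270, 372) [ 0.643 -0.115  0.169]
(285, 374) [ 0.645 -0.11   0.168]
(345, 340) [ 0.646 -0.085  0.187]
(340, 360) [ 0.646 -0.088  0.173]
(230, 280) [ 0.664 -0.124  0.27 ]
(350, 280) [ 0.672 -0.083  0.267]
```

Call:
drive_tool --steps '[{"delta_pos":[0,0,0],"angular":[0,0,0],"grip":40},{"delta_pos":[0,0,0],"angular":[0,0,0],"grip":40},{"delta_pos":[0,0,0],"angular":[0,0,0],"grip":40},{"delta_pos":[8,0,0],"angular":[0,0,0],"grip":40},{"delta_pos":[16,0,5],"angular":[0,0,0],"grip":40},{"delta_pos":[21,0,11],"angular":[0,0,0],"grip":40},{"delta_pos":[21,0,16],"angular":[0,0,0],"grip":40},{"delta_pos":[21,0,16],"angular":[0,0,0],"grip":40}]'

```text
clock: 6.78
position: [0.6111, -0.0965, 0.1286]
eef_rot: [-180.0, -0.1, 172.7]
contact_force: [-0.9, -0.1, -0.1]
finger_gap: 0.0399
gripper_force: 0.0
```

Call:
drive_tool --steps '[{"delta_pos":[0,0,0],"angular":[0,0,0],"grip":10},{"delta_pos":[0,0,0],"angular":[0,0,0],"grip":10},{"delta_pos":[0,0,0],"angular":[0,0,0],"grip":10},{"delta_pos":[0,0,0],"angular":[0,0,0],"grip":10},{"delta_pos":[0,0,0],"angular":[0,0,0],"grip":10}]'

```text
clock: 7.2
position: [0.6126, -0.0965, 0.1301]
eef_rot: [-180.0, 0.0, 172.7]
contact_force: [0.2, -0.2, -0.0]
finger_gap: 0.0155
gripper_force: 15.0
```

Gripped again, deeper. Continue the arc to upright.

Call:
drive_tool --steps '[{"delta_pos":[-4,0,-1.7],"angular":[0,0,0],"grip":10},{"delta_pos":[-8,0,-3],"angular":[0,0,0],"grip":10},{"delta_pos":[-12,0,-4],"angular":[0,0,0],"grip":10},{"delta_pos":[-16,0,-4.7],"angular":[0,0,0],"grip":10},{"delta_pos":[-20,0,-5],"angular":[0,0,0],"grip":10},{"delta_pos":[-20,0,-5],"angular":[0,0,0],"grip":10},{"delta_pos":[-20,0,-5],"angular":[0,0,0],"grip":10}]'

```text
clock: 7.78
position: [0.6285, -0.0987, 0.1335]
eef_rot: [-179.9, -0.5, 172.7]
contact_force: [-4.8, 0.7, -0.2]
finger_gap: 0.0157
gripper_force: 15.0
```

Call:
drive_tool --steps '[{"delta_pos":[-1.5,0,0],"angular":[0,0,0],"grip":10},{"delta_pos":[-3,0,0],"angular":[0,0,0],"grip":10},{"delta_pos":[-3,0,0],"angular":[0,0,0],"grip":10}]'

```text
clock: 8.03
position: [0.631, -0.0991, 0.1337]
eef_rot: [-179.9, -0.6, 172.7]
contact_force: [-7.1, 0.3, 1.1]
finger_gap: 0.0155
gripper_force: 15.0
```

Call:
drive_tool --steps '[{"delta_pos":[-1.5,0,0],"angular":[0,0,0],"grip":10},{"delta_pos":[-3,0,0],"angular":[0,0,0],"grip":10},{"delta_pos":[-3,0,0],"angular":[0,0,0],"grip":10}]'

```text
clock: 8.28
position: [0.6342, -0.0995, 0.1338]
eef_rot: [-179.9, -0.6, 172.7]
contact_force: [-6.5, 0.0, 1.1]
finger_gap: 0.0157
gripper_force: 15.0
```

Call:
drive_tool --steps '[{"delta_pos":[-1.5,0,0],"angular":[0,0,0],"grip":10},{"delta_pos":[-3,0,0],"angular":[0,0,0],"grip":10},{"delta_pos":[-3,0,0],"angular":[0,0,0],"grip":10}]'

```text
clock: 8.53
position: [0.6372, -0.0999, 0.1338]
eef_rot: [-179.9, -0.6, 172.7]
contact_force: [-7.2, 0.3, 2.1]
finger_gap: 0.0159
gripper_force: 15.0
```

```bash
python3 - <<'E'
from h import *
c=r.camera("scene");o=r.get_obs();print(o["position"],o["contact_force"],o["joint_positions"].round(1))
g=c["image"].astype(int)
# dark handle pixels in front of the fingers: points with z between .13 and .185 near the hinge
for v in range(255,272):
    P=[dep(c,u,v) for u in range(262,284) if g[v,u].max()<60 and c["range_z"][v,u]>0]
    P=[p for p in P if .125<p[2]<.19 and abs(p[1]+.1)<.012]
    if len(P)>1: print(v,np.median(P,0).round(4),len(P))
E
```

```text
[ 0.63720602 -0.09984947  0.13384248] [-7.03333523  1.09047275  1.80327462] [ 28.   43.8 -38.7  86.   29.5  61.3  65.2]
255 [ 0.6351 -0.0997  0.1849] 8
256 [ 0.6365 -0.0991  0.184 ] 9
257 [ 0.6384 -0.0995  0.1825] 9
258 [ 0.638  -0.0989  0.1786] 8
259 [ 0.6383 -0.1002  0.1766] 9
260 [ 0.6379 -0.1003  0.1714] 9
261 [ 0.6383 -0.0997  0.1678] 10
262 [ 0.6389 -0.1009  0.1651] 9
263 [ 0.6395 -0.1002  0.1625] 10
264 [ 0.6394 -0.1005  0.1574] 10
265 [ 0.6393 -0.1009  0.154 ] 10
266 [ 0.6397 -0.1001  0.1509] 9
267 [ 0.6392 -0.1005  0.1478] 9
268 [ 0.6393 -0.1008  0.142 ] 9
269 [ 0.6403 -0.1001  0.1397] 8
270 [ 0.6402 -0.0994  0.1361] 7
271 [ 0.6411 -0.0996  0.1332] 5
```

Call:
drive_tool --steps '[{"delta_pos":[-1.5,0,0],"angular":[0,0,0],"grip":10},{"delta_pos":[-3,0,0],"angular":[0,0,0],"grip":10},{"delta_pos":[-3,0,0],"angular":[0,0,0],"grip":10}]'

```text
clock: 8.83
position: [0.6402, -0.1002, 0.1338]
eef_rot: [-179.9, -0.6, 172.7]
contact_force: [-7.2, 0.6, 1.8]
finger_gap: 0.0157
gripper_force: 15.0
```

Call:
drive_tool --steps '[{"delta_pos":[-1.5,0,0],"angular":[0,0,0],"grip":10},{"delta_pos":[-3,0,0],"angular":[0,0,0],"grip":10},{"delta_pos":[-3,0,0],"angular":[0,0,0],"grip":10}]'

```text
clock: 9.08
position: [0.6417, -0.1004, 0.1336]
eef_rot: [-179.9, -0.8, 172.7]
contact_force: [-9.7, 0.1, 3.0]
finger_gap: 0.0156
gripper_force: 14.9
```

Call:
drive_tool --steps '[{"delta_pos":[-2,0,0],"angular":[0,0,0],"grip":10},{"delta_pos":[-4,0,0],"angular":[0,0,0],"grip":10},{"delta_pos":[-4,0,0],"angular":[0,0,0],"grip":10}]'

```text
clock: 9.33
position: [0.6436, -0.1007, 0.1333]
eef_rot: [-179.8, -1.0, 172.7]
contact_force: [-10.8, 0.5, 2.1]
finger_gap: 0.0148
gripper_force: 13.5
```

```bash
python3 - <<'E'
from h import *
c=r.camera("scene");o=r.get_obs();print(o["position"],o["contact_force"],o["joint_positions"].round(1))
g=c["image"].astype(int);A=[]
for v in range(252,274):
    P=[dep(c,u,v) for u in range(262,284) if g[v,u].max()<60 and c["range_z"][v,u]>0]
    P=[p for p in P if .135<p[2]<.178 and abs(p[1]+.1)<.012]
    A+=P
A=np.array(A);f=np.polyfit(A[:,2],A[:,0],1);print("lean deg",np.degrees(np.arctan(f[0])),len(A),A.mean(0))
E
```

```text
[ 0.64503798 -0.10086637  0.13337374] [-5.53453201 -0.80324403  0.1336286 ] [ 27.5  44.5 -38.5  84.3  29.5  62.4  65.6]
lean deg 3.3041581624562806 95 [ 0.64183587 -0.10046791  0.15795664]
```

Call:
drive_tool --steps '[{"delta_pos":[0,0,0],"angular":[0,0,0],"grip":36},{"delta_pos":[0,0,0],"angular":[0,0,0],"grip":36},{"delta_pos":[2,0,0],"angular":[0,0,0],"grip":36},{"delta_pos":[8,0,2],"angular":[0,0,0],"grip":36},{"delta_pos":[16,0,5],"angular":[0,0,0],"grip":36},{"delta_pos":[16,0,5],"angular":[0,0,0],"grip":36},{"delta_pos":[16,0,5],"angular":[0,0,0],"grip":36}]'

```text
clock: 9.97
position: [0.635, -0.0992, 0.13]
eef_rot: [-180.0, 0.0, 172.7]
contact_force: [0.1, 0.0, -0.0]
finger_gap: 0.036
gripper_force: 0.0
```

```bash
python3 - <<'E'
from h import *
c=r.camera("scene");o=r.get_obs();print(o["position"],o["contact_force"])
g=c["image"].astype(int);A=[]
for v in range(252,274):
    P=[dep(c,u,v) for u in range(262,284) if g[v,u].max()<60 and c["range_z"][v,u]>0]
    A+=[p for p in P if .135<p[2]<.178 and abs(p[1]+.1)<.012]
A=np.array(A);f=np.polyfit(A[:,2],A[:,0],1);print("lean deg",np.degrees(np.arctan(f[0])),len(A),np.median(A,0),A.max(0))
cv2.imwrite("pics/s4.png",cv2.resize(c["image"][190:310,210:370,::-1],(800,600)))
E
```

```text
[ 0.63545    -0.09914307  0.13012256] [ 0.08640213 -0.49753527 -0.20019923]
lean deg -0.07650059523566345 87 [ 0.64070557 -0.09940697  0.15963904] [ 0.64328115 -0.09079163  0.17782389]
```

View pics/s4.png

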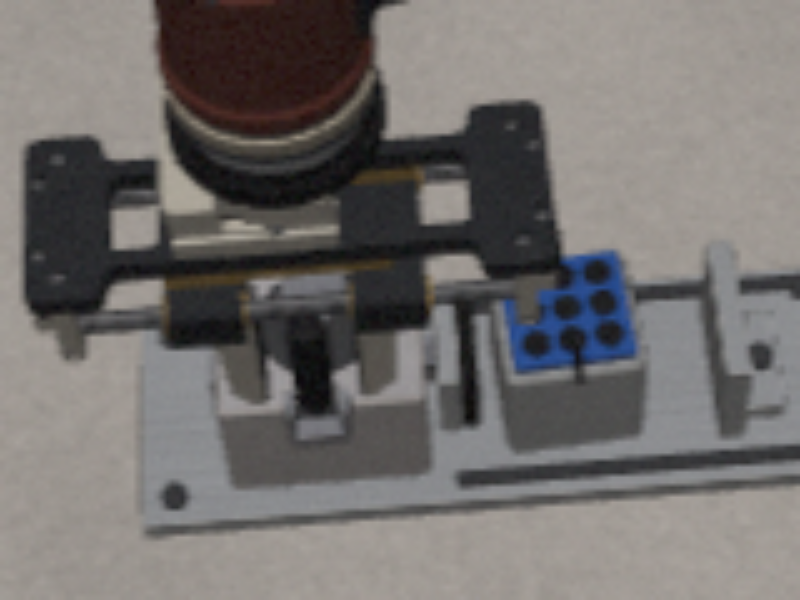

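Call:
drive_tool --steps '[{"delta_pos":[0,0,0],"angular":[0,0,0],"grip":8},{"delta_pos":[0,0,0],"angular":[0,0,0],"grip":8},{"delta_pos":[0,0,0],"angular":[0,0,0],"grip":8},{"delta_pos":[0,0,0],"angular":[0,0,0],"grip":8},{"delta_pos":[0,0,0],"angular":[0,0,0],"grip":8}]' --grip_force 30

```text
clock: 10.43
position: [0.6353, -0.0996, 0.1299]
eef_rot: [-180.0, 0.0, 172.7]
contact_force: [0.4, -1.1, 1.1]
finger_gap: 0.0158
gripper_force: 30.0
```

Call:
drive_tool --steps '[{"delta_pos":[0.25,-5.7,0],"angular":[0,0,5],"grip":8},{"delta_pos":[1,-11.3,0],"angular":[0,0,10],"grip":8},{"delta_pos":[2.2,-16.8,0],"angular":[0,0,15],"grip":8},{"delta_pos":[3.9,-22.2,0],"angular":[0,0,20],"grip":8}]'

```text
clock: 10.77
position: [0.6295, -0.1187, 0.13]
eef_rot: [179.8, 0.1, 152.6]
contact_force: [1.6, 2.1, -1.5]
finger_gap: 0.0157
gripper_force: 30.0
```

Call:
drive_tool --steps '[{"delta_pos":[0.25,-5.7,0],"angular":[0,0,5],"grip":8},{"delta_pos":[1,-11.3,0],"angular":[0,0,10],"grip":8},{"delta_pos":[2.2,-16.8,0],"angular":[0,0,15],"grip":8},{"delta_pos":[3.9,-22.2,0],"angular":[0,0,20],"grip":8},{"delta_pos":[6.1,-27.5,0],"angular":[0,0,25],"grip":8},{"delta_pos":[8.7,-32.5,0],"angular":[0,0,30],"grip":8},{"delta_pos":[11.8,-37.3,0],"angular":[0,0,35],"grip":8},{"delta_pos":[15.2,-41.8,0],"angular":[0,0,40],"grip":8}]'

```text
clock: 11.43
position: [0.5975, -0.1506, 0.13]
eef_rot: [179.8, 0.1, 112.5]
contact_force: [3.0, 0.2, -3.1]
finger_gap: 0.0153
gripper_force: 30.0
```

```bash
cat > f.py <<'E'
from h import *
o=r.get_obs();p=o["position"][:2];F=o["contact_force"]
a=np.array([.5692,-.0918]);d=p-a;R=np.linalg.norm(d);d/=R;t=np.array([d[1],-d[0]])
print("t",round(o["clock"],2),"radius",(R*1e3).round(1),"arm",np.degrees(np.arctan2(d[1],d[0])).round(1),"tool yaw-180",(o["eef_rot"][2]-180).round(1),"z",o["position"][2].round(4),"tilt",o["eef_rot"][:2].round(1))
print("resist(tang)",(-F[:2]@t).round(2),"radial",(F[:2]@d).round(2),"Fz",F[2].round(2),"q7",o["joint_positions"].round(0),"gap",o["finger_gap"].round(4))
E
python3 f.py
```

```text
t 11.43 radius 65.2 arm -64.3 tool yaw-180 -67.5 z 0.13 tilt [1.798e+02 1.000e-01]Traceback (most recent call last):
  File "f.py", line 5, in <module>
    print("resist(tang)",(-F[:2]@t).round(2),"radial",(F[:2]@d).round(2),"Fz",F[2].round(2),"q7",o["joint_positions"].round(0),"gap",o["finger_gap"].round(4))
                                                                                                                                     ^^^^^^^^^^^^^^^^^^^^^
AttributeError: 'float' object has no attribute 'round'
```

Call:
drive_tool --steps '[{"delta_pos":[0.25,-5.7,0],"angular":[0,0,5],"grip":8},{"delta_pos":[1,-11.3,0],"angular":[0,0,10],"grip":8},{"delta_pos":[2.2,-16.8,0],"angular":[0,0,15],"grip":8},{"delta_pos":[3.9,-22.2,0],"angular":[0,0,20],"grip":8},{"delta_pos":[6.1,-27.5,0],"angular":[0,0,25],"grip":8},{"delta_pos":[8.7,-32.5,0],"angular":[0,0,30],"grip":8},{"delta_pos":[11.8,-37.3,0],"angular":[0,0,35],"grip":8},{"delta_pos":[15.2,-41.8,0],"angular":[0,0,40],"grip":8}]'

```text
clock: 12.1
position: [0.5524, -0.1544, 0.13]
eef_rot: [179.8, 0.1, 72.5]
contact_force: [1.8, -2.7, -3.2]
finger_gap: 0.0157
gripper_force: 30.0
```

```bash
sed -i 's/o\["finger_gap"\].round(4)/round(o["finger_gap"],4)/' f.py; python3 f.py
```

```text
t 12.1 radius 64.8 arm -105.0 tool yaw-180 -107.5 z 0.13 tilt [1.798e+02 1.000e-01]
resist(tang) 2.46 radial 2.12 Fz -3.23 q7 [ 21.  33. -12. 100.   9.  48. -13.] gap 0.0157
```

Call:
drive_tool --steps '[{"delta_pos":[0.25,-5.7,0],"angular":[0,0,5],"grip":8},{"delta_pos":[1,-11.3,0],"angular":[0,0,10],"grip":8},{"delta_pos":[2.2,-16.8,0],"angular":[0,0,15],"grip":8},{"delta_pos":[3.9,-22.2,0],"angular":[0,0,20],"grip":8},{"delta_pos":[6.1,-27.5,0],"angular":[0,0,25],"grip":8},{"delta_pos":[8.7,-32.5,0],"angular":[0,0,30],"grip":8},{"delta_pos":[10.1,-35,0],"angular":[0,0,32.5],"grip":8},{"delta_pos":[10.1,-35,0],"angular":[0,0,32.5],"grip":8}]'

```text
clock: 12.77
position: [0.5204, -0.1345, 0.1299]
eef_rot: [179.9, 0.1, 40.2]
contact_force: [-0.8, -4.2, -1.3]
finger_gap: 0.0156
gripper_force: 30.0
```

```bash
python3 f.py
```

```text
t 12.77 radius 64.8 arm -138.8 tool yaw-180 -139.8 z 0.1299 tilt [1.799e+02 1.000e-01]
resist(tang) 2.58 radial 3.36 Fz -1.34 q7 [ 14.  30.  -3. 105.   2.  44. -40.] gap 0.0156
```

Call:
drive_tool --steps '[{"delta_pos":[0.25,-5.7,0],"angular":[0,0,5],"grip":8},{"delta_pos":[1,-11.3,0],"angular":[0,0,10],"grip":8},{"delta_pos":[2.2,-16.8,0],"angular":[0,0,15],"grip":8},{"delta_pos":[2.2,-16.8,0],"angular":[0,0,15],"grip":8},{"delta_pos":[2.2,-16.8,0],"angular":[0,0,15],"grip":8}]'

```text
clock: 13.18
position: [0.5105, -0.1195, 0.1299]
eef_rot: [-180.0, 0.2, 25.3]
contact_force: [-2.8, -3.9, 1.1]
finger_gap: 0.0154
gripper_force: 30.0
```

```bash
python3 f.py
```

```text
t 13.18 radius 64.9 arm -154.7 tool yaw-180 -154.7 z 0.1299 tilt [-180.     0.2]
resist(tang) 2.37 radial 4.16 Fz 1.09 q7 [ 10.  29.   1. 107.  -1.  43. -53.] gap 0.0154
```

Call:
drive_tool --steps '[{"delta_pos":[0.25,-5.7,0],"angular":[0,0,5],"grip":8},{"delta_pos":[1,-11.3,0],"angular":[0,0,10],"grip":8},{"delta_pos":[1,-11.3,0],"angular":[0,0,10],"grip":8},{"delta_pos":[1,-11.3,0],"angular":[0,0,10],"grip":8}]'

```text
clock: 13.52
position: [0.5064, -0.1086, 0.1298]
eef_rot: [-180.0, 0.2, 15.3]
contact_force: [-4.1, -2.7, 4.0]
finger_gap: 0.0158
gripper_force: 30.0
```

```bash
python3 f.py; python3 - <<'E'
from h import *
c=r.camera("scene");cv2.imwrite("pics/s5.png",cv2.resize(c["image"][200:305,230:370,::-1],(800,600)))
E
```

```text
t 13.52 radius 65.0 arm -165.1 tool yaw-180 -164.7 z 0.1298 tilt [-180.     0.2]
resist(tang) 1.53 radial 4.68 Fz 4.02 q7 [  7.  29.   4. 108.  -3.  43. -62.] gap 0.0158
```

View pics/s5.png

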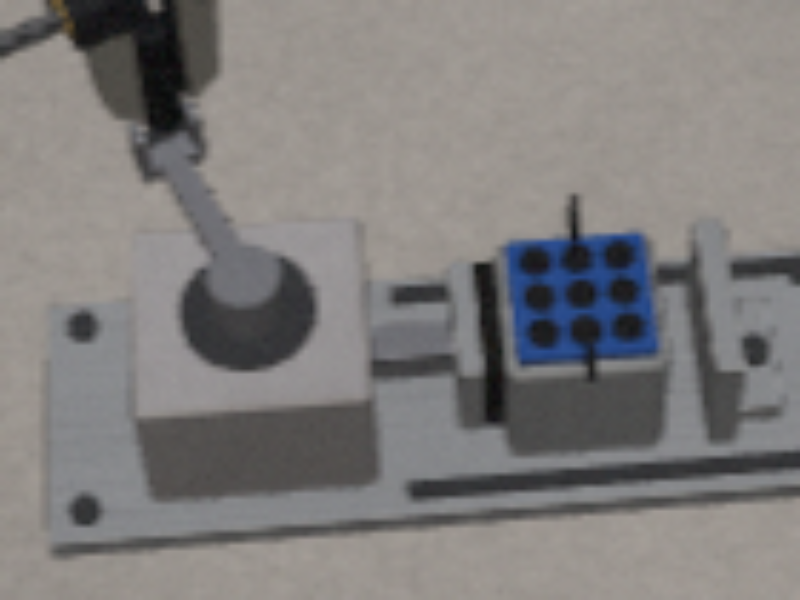

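```bash
echo 'print("Mz",o["ft_torque"].round(3),"EFF",(-F[:2]@t+o["ft_torque"][2]/.065).round(2))' >> f.py; python3 f.py
```

```text
t 13.57 radius 65.0 arm -165.1 tool yaw-180 -164.7 z 0.1298 tilt [-180.     0.2]
resist(tang) 1.93 radial 4.63 Fz 2.62 q7 [  7.  29.   4. 108.  -3.  43. -62.] gap 0.0158
Mz [-0.833  1.015 -0.074] EFF 0.79
```

Call:
drive_tool --steps '[{"delta_pos":[-0.2,-5.7,0],"angular":[0,0,5],"grip":8},{"delta_pos":[0,-11.3,0],"angular":[0,0,10],"grip":8},{"delta_pos":[1.2,-16.8,0],"angular":[0,0,15],"grip":8},{"delta_pos":[1.2,-16.8,0],"angular":[0,0,15],"grip":8},{"delta_pos":[1.2,-16.8,0],"angular":[0,0,15],"grip":8}]'

```text
clock: 13.98
position: [0.5039, -0.0913, 0.1298]
eef_rot: [-180.0, 0.1, 0.3]
contact_force: [-3.4, -3.1, 3.0]
finger_gap: 0.0158
gripper_force: 30.0
```

```bash
python3 f.py
```

```text
t 13.98 radius 65.3 arm 179.6 tool yaw-180 -179.7 z 0.1298 tilt [-1.8e+02  1.0e-01]
resist(tang) 3.17 radial 3.37 Fz 3.04 q7 [  2.  29.   8. 110.  -6.  42. -76.] gap 0.0158
Mz [-0.595  0.871 -0.088] EFF 1.82
```

Call:
drive_tool --steps '[{"delta_pos":[0,-5.7,0],"angular":[0,0,5],"grip":8},{"delta_pos":[0.5,-11.3,0],"angular":[0,0,10],"grip":8},{"delta_pos":[1.7,-16.8,0],"angular":[0,0,15],"grip":8},{"delta_pos":[1.7,-16.8,0],"angular":[0,0,15],"grip":8},{"delta_pos":[1.7,-16.8,0],"angular":[0,0,15],"grip":8}]'

```text
clock: 14.4
position: [0.506, -0.0742, 0.1298]
eef_rot: [-180.0, 0.1, -14.6]
contact_force: [-2.3, -1.6, 1.8]
finger_gap: 0.0156
gripper_force: 30.0
```

```bash
python3 f.py
```

```text
t 14.4 radius 65.6 arm 164.5 tool yaw-180 -194.6 z 0.1298 tilt [-1.8e+02  1.0e-01]
resist(tang) 2.15 radial 1.78 Fz 1.76 q7 [ -3.  29.  13. 110.  -9.  42. -89.] gap 0.0156
Mz [-0.373  0.783 -0.086] EFF 0.83
```

Call:
drive_tool --steps '[{"delta_pos":[0,-5.7,0],"angular":[0,0,5],"grip":8},{"delta_pos":[0.7,-11.3,0],"angular":[0,0,10],"grip":8},{"delta_pos":[0.7,-11.3,0],"angular":[0,0,10],"grip":8},{"delta_pos":[0.7,-11.3,0],"angular":[0,0,10],"grip":8}]'

```text
clock: 14.73
position: [0.5098, -0.0634, 0.1298]
eef_rot: [-179.9, 0.0, -24.6]
contact_force: [-2.2, -1.8, 3.0]
finger_gap: 0.0152
gripper_force: 30.0
```

```bash
python3 f.py
```

```text
t 14.73 radius 65.8 arm 154.5 tool yaw-180 -204.6 z 0.1298 tilt [-179.9    0. ]
resist(tang) 2.59 radial 1.23 Fz 3.01 q7 [ -6.  29.  16. 110. -11.  43. -98.] gap 0.0152
Mz [-0.246  0.742 -0.126] EFF 0.66
```

Call:
drive_tool --steps '[{"delta_pos":[0.25,-5.7,0],"angular":[0,0,5],"grip":8},{"delta_pos":[1,-11.3,0],"angular":[0,0,10],"grip":8},{"delta_pos":[1,-11.3,0],"angular":[0,0,10],"grip":8},{"delta_pos":[1,-11.3,0],"angular":[0,0,10],"grip":8}]'

```text
clock: 15.07
position: [0.5154, -0.0535, 0.1298]
eef_rot: [-179.9, 0.0, -34.6]
contact_force: [-3.3, -1.0, 2.1]
finger_gap: 0.0151
gripper_force: 30.0
```

```bash
python3 f.py
```

```text
t 15.07 radius 66.0 arm 144.6 tool yaw-180 -214.6 z 0.1298 tilt [-179.9    0. ]
resist(tang) 2.74 radial 2.16 Fz 2.1 q7 [  -9.   30.   19.  109.  -13.   43. -107.] gap 0.0151
Mz [-0.102  0.801 -0.103] EFF 1.16
```

Call:
drive_tool --steps '[{"delta_pos":[0.2,-5.7,0],"angular":[0,0,5],"grip":8},{"delta_pos":[0.2,-5.7,0],"angular":[0,0,5],"grip":8},{"delta_pos":[0.2,-5.7,0],"angular":[0,0,5],"grip":8}]'

```text
clock: 15.32
position: [0.5187, -0.049, 0.1298]
eef_rot: [-180.0, 0.0, -39.6]
contact_force: [-3.3, -1.0, 2.2]
finger_gap: 0.0152
gripper_force: 30.0
```

```bash
python3 f.py
```

```text
t 15.32 radius 66.2 arm 139.7 tool yaw-180 -219.6 z 0.1298 tilt [-180.    0.]
resist(tang) 2.88 radial 1.93 Fz 2.2 q7 [ -10.   30.   20.  108.  -15.   44. -112.] gap 0.0152
Mz [-0.105  0.78  -0.052] EFF 2.08
```

Call:
drive_tool --steps '[{"delta_pos":[0.2,-5.7,0],"angular":[0,0,5],"grip":8},{"delta_pos":[0.2,-5.7,0],"angular":[0,0,5],"grip":8},{"delta_pos":[0.2,-5.7,0],"angular":[0,0,5],"grip":8}]'

```text
clock: 15.57
position: [0.5225, -0.0448, 0.1298]
eef_rot: [-180.0, 0.0, -44.6]
contact_force: [-2.7, -1.0, 3.7]
finger_gap: 0.0154
gripper_force: 30.0
```

```bash
python3 f.py
```

```text
t 15.57 radius 66.3 arm 134.8 tool yaw-180 -224.6 z 0.1298 tilt [-180.    0.]
resist(tang) 2.6 radial 1.21 Fz 3.72 q7 [ -12.   31.   21.  108.  -16.   44. -116.] gap 0.0154
Mz [ 0.02   0.844 -0.064] EFF 1.61
```

Call:
drive_tool --steps '[{"delta_pos":[0.2,-5.7,0],"angular":[0,0,5],"grip":8},{"delta_pos":[0.2,-5.7,0],"angular":[0,0,5],"grip":8},{"delta_pos":[0.2,-5.7,0],"angular":[0,0,5],"grip":8}]'

```text
clock: 15.82
position: [0.5267, -0.0408, 0.1298]
eef_rot: [-180.0, 0.0, -49.6]
contact_force: [-3.3, -0.0, 3.2]
finger_gap: 0.0154
gripper_force: 30.0
```

```bash
python3 f.py
```

```text
t 15.82 radius 66.3 arm 129.8 tool yaw-180 -229.6 z 0.1298 tilt [-180.    0.]
resist(tang) 2.52 radial 2.08 Fz 3.22 q7 [ -13.   31.   23.  107.  -17.   45. -121.] gap 0.0154
Mz [ 0.162  0.859 -0.088] EFF 1.17
```

Call:
drive_tool --steps '[{"delta_pos":[0.2,-5.7,0],"angular":[0,0,5],"grip":8},{"delta_pos":[0.2,-5.7,0],"angular":[0,0,5],"grip":8},{"delta_pos":[0.2,-5.7,0],"angular":[0,0,5],"grip":8}]'

```text
clock: 16.07
position: [0.5312, -0.0372, 0.1298]
eef_rot: [-180.0, 0.0, -54.6]
contact_force: [-4.3, -1.0, 2.9]
finger_gap: 0.0156
gripper_force: 30.0
```

```bash
python3 f.py
```

```text
t 16.07 radius 66.5 arm 124.9 tool yaw-180 -234.6 z 0.1298 tilt [-180.    0.]
resist(tang) 4.04 radial 1.65 Fz 2.92 q7 [ -14.   32.   24.  107.  -18.   45. -125.] gap 0.0156
Mz [ 0.236  0.898 -0.106] EFF 2.41
```

Call:
drive_tool --steps '[{"delta_pos":[0.2,-5.7,0],"angular":[0,0,5],"grip":8},{"delta_pos":[0.2,-5.7,0],"angular":[0,0,5],"grip":8},{"delta_pos":[0.2,-5.7,0],"angular":[0,0,5],"grip":8}]'

```text
clock: 16.32
position: [0.536, -0.0341, 0.1299]
eef_rot: [-180.0, 0.0, -59.6]
contact_force: [-3.7, 0.0, 3.6]
finger_gap: 0.0154
gripper_force: 30.0
```

```bash
python3 f.py
```

```text
t 16.32 radius 66.5 arm 119.9 tool yaw-180 -239.6 z 0.1299 tilt [-180.    0.]
resist(tang) 3.17 radial 1.87 Fz 3.63 q7 [ -16.   32.   26.  106.  -19.   46. -129.] gap 0.0154
Mz [ 0.273  0.899 -0.132] EFF 1.14
```

```bash
cat > gap.py <<'E'
from h import *
import pickle,sys
def clampx(c):
    hc=np.array([.5692,-.0918]);w=np.radians(82.4);e=np.array([np.cos(w),np.sin(w)]);n=np.array([-e[1],e[0]])
    V,U=np.mgrid[200:300,230:400]
    P=np.array([dep(c,u,v) for u,v in zip(U.ravel(),V.ravel())]);im=c["image"][V.ravel(),U.ravel()].astype(int)
    x=(P[:,:2]-hc)@e-.075;y=(P[:,:2]-hc)@n
    b=(im[:,2]>im[:,0]+60)&(abs(y)<.05)&(P[:,2]>.05)
    print("blue insert x",np.percentile(x[b],[2,50,98]).round(4),b.sum())
    for lo,hi in((.045,.056),(.056,.066)):
        s=(P[:,2]>lo)&(P[:,2]<hi)&(abs(y)<.033)&(x>.05)&(x<.14)
        h,ed=np.histogram(x[s],np.arange(.05,.14,.004));print(dict(zip((ed[:-1]*1e3).round().astype(int).tolist(),h.tolist())))
for n in sys.argv[1:]:
    clampx(pickle.load(open(n,"rb")))
clampx(r.camera("scene"))
E
python3 gap.py scene.pkl
```

```text
blue insert x [0.0087 0.0339 0.0599] 265
{50: 3, 54: 2, 58: 3, 62: 2, 66: 1, 70: 0, 74: 0, 78: 0, 82: 0, 86: 0, 90: 0, 94: 0, 98: 17, 102: 0, 106: 0, 110: 0, 114: 0, 118: 0, 122: 0, 126: 0, 130: 0, 134: 0}
{50: 5, 54: 0, 58: 4, 62: 3, 66: 2, 70: 0, 74: 0, 78: 0, 82: 0, 86: 0, 90: 0, 94: 0, 98: 14, 102: 0, 106: 0, 110: 0, 114: 0, 118: 0, 122: 0, 126: 0, 130: 0, 134: 0}
blue insert x [0.0402 0.0634 0.0908] 269
{50: 0, 54: 0, 58: 0, 62: 0, 66: 0, 70: 0, 74: 0, 78: 0, 82: 0, 86: 0, 90: 0, 94: 1, 98: 17, 102: 1, 106: 0, 110: 0, 114: 0, 118: 0, 122: 0, 126: 0, 130: 0, 134: 0}
{50: 0, 54: 0, 58: 0, 62: 0, 66: 0, 70: 0, 74: 0, 78: 0, 82: 0, 86: 0, 90: 0, 94: 0, 98: 16, 102: 1, 106: 0, 110: 0, 114: 0, 118: 0, 122: 0, 126: 0, 130: 0, 134: 0}
```

Call:
drive_tool --steps '[{"delta_pos":[0,0,0],"angular":[0,0,0],"grip":44},{"delta_pos":[0,0,0],"angular":[0,0,0],"grip":44},{"delta_pos":[0,0,0],"angular":[0,0,0],"grip":44},{"delta_pos":[0,0,0],"angular":[0,0,-6],"grip":44},{"delta_pos":[0,0,0],"angular":[0,0,-12],"grip":44},{"delta_pos":[0,0,0],"angular":[0,0,-18],"grip":44},{"delta_pos":[0,0,0],"angular":[0,0,-24],"grip":44},{"delta_pos":[0,0,0],"angular":[0,0,-30],"grip":44}]'

```text
clock: 17.03
position: [0.5372, -0.0348, 0.13]
eef_rot: [-179.9, -0.1, -29.5]
contact_force: [-0.2, -0.9, -0.4]
finger_gap: 0.0438
gripper_force: 0.0
```

Call:
drive_tool --steps '[{"delta_pos":[0,0,0],"angular":[0,0,-6],"grip":44},{"delta_pos":[0,0,0],"angular":[0,0,-12],"grip":44},{"delta_pos":[0,0,0],"angular":[0,0,-18],"grip":44},{"delta_pos":[0,0,0],"angular":[0,0,-25],"grip":44},{"delta_pos":[0,0,0],"angular":[0,0,-31],"grip":44},{"delta_pos":[0,0,0],"angular":[0,0,-37],"grip":44},{"delta_pos":[0,0,0],"angular":[0,0,-44],"grip":44},{"delta_pos":[0,0,0],"angular":[0,0,-50],"grip":44}]'

```text
clock: 17.7
position: [0.5372, -0.0347, 0.13]
eef_rot: [180.0, -0.1, 20.5]
contact_force: [-0.5, 0.3, 0.2]
finger_gap: 0.0437
gripper_force: 0.0
```

Call:
drive_tool --steps '[{"delta_pos":[0,0,0],"angular":[0,0,-6],"grip":44},{"delta_pos":[0,0,0],"angular":[0,0,-12],"grip":44},{"delta_pos":[0,0,0],"angular":[0,0,-18],"grip":44},{"delta_pos":[0,0,0],"angular":[0,0,-25],"grip":44},{"delta_pos":[0,0,0],"angular":[0,0,-31],"grip":44},{"delta_pos":[0,0,0],"angular":[0,0,-37],"grip":44},{"delta_pos":[0,0,0],"angular":[0,0,-44],"grip":44},{"delta_pos":[0,0,0],"angular":[0,0,-50],"grip":44}]'

```text
clock: 18.37
position: [0.5372, -0.0347, 0.13]
eef_rot: [179.9, -0.1, 70.5]
contact_force: [-0.6, -0.4, -0.1]
finger_gap: 0.0441
gripper_force: 0.0
```

Call:
drive_tool --steps '[{"delta_pos":[0,0,0],"angular":[0,0,-6],"grip":44},{"delta_pos":[0,0,0],"angular":[0,0,-12],"grip":44},{"delta_pos":[0,0,0],"angular":[0,0,-18],"grip":44},{"delta_pos":[0,0,0],"angular":[0,0,-25],"grip":44},{"delta_pos":[0,0,0],"angular":[0,0,-31],"grip":44},{"delta_pos":[0,0,0],"angular":[0,0,-37],"grip":44},{"delta_pos":[0,0,0],"angular":[0,0,-44],"grip":44},{"delta_pos":[0,0,0],"angular":[0,0,-50],"grip":44}]'

```text
clock: 19.03
position: [0.5371, -0.0348, 0.1299]
eef_rot: [179.9, 0.0, 120.5]
contact_force: [-0.1, -0.4, 0.4]
finger_gap: 0.044
gripper_force: 0.0
```

```bash
python3 f.py
```

```text
t 19.03 radius 65.4 arm 119.4 tool yaw-180 -59.5 z 0.1299 tilt [179.9   0. ]
resist(tang) 0.26 radial -0.32 Fz 0.39 q7 [ 18.  32. -26. 105.  19.  47.  13.] gap 0.044
Mz [-0.045 -0.107  0.019] EFF 0.54
```

Call:
drive_tool --steps '[{"delta_pos":[1,0,0],"angular":[0,0,0],"grip":8},{"delta_pos":[1,0,0],"angular":[0,0,0],"grip":8},{"delta_pos":[1,0,0],"angular":[0,0,0],"grip":8},{"delta_pos":[1,0,0],"angular":[0,0,0],"grip":8},{"delta_pos":[1,0,0],"angular":[0,0,0],"grip":8},{"delta_pos":[1,0,0],"angular":[0,0,0],"grip":8}]'

```text
clock: 19.53
position: [0.5357, -0.0337, 0.1299]
eef_rot: [180.0, 0.0, 120.2]
contact_force: [-0.1, 0.4, 0.7]
finger_gap: 0.0152
gripper_force: 30.0
```

```bash
python3 f.py
```

```text
t 19.53 radius 67.1 arm 119.9 tool yaw-180 -59.8 z 0.1299 tilt [180.   0.]
resist(tang) -0.11 radial 0.46 Fz 0.69 q7 [ 18.  32. -26. 105.  19.  47.  13.] gap 0.0152
Mz [-0.033 -0.116 -0.056] EFF -0.97
```

Call:
drive_tool --steps '[{"delta_pos":[-0.2,5.7,0],"angular":[0,0,5],"grip":8},{"delta_pos":[-0.2,5.7,0],"angular":[0,0,5],"grip":8},{"delta_pos":[-0.2,5.7,0],"angular":[0,0,5],"grip":8}]'

```text
clock: 19.78
position: [0.5404, -0.0311, 0.1299]
eef_rot: [-180.0, 0.0, 115.3]
contact_force: [-0.9, -0.3, 1.5]
finger_gap: 0.0154
gripper_force: 30.0
```

```bash
python3 f.py
```

```text
t 19.78 radius 67.2 arm 115.4 tool yaw-180 -64.7 z 0.1299 tilt [-180.    0.]
resist(tang) 0.91 radial 0.1 Fz 1.5 q7 [ 17.  32. -24. 104.  18.  47.   9.] gap 0.0154
Mz [-0.096  0.112  0.012] EFF 1.09
```

Call:
drive_tool --steps '[{"delta_pos":[-0.2,5.7,0],"angular":[0,0,5],"grip":8},{"delta_pos":[-0.2,5.7,0],"angular":[0,0,5],"grip":8},{"delta_pos":[-0.2,5.7,0],"angular":[0,0,5],"grip":8}]'

```text
clock: 20.03
position: [0.5457, -0.0288, 0.1299]
eef_rot: [-180.0, 0.0, 110.3]
contact_force: [-1.7, -0.5, 1.8]
finger_gap: 0.0157
gripper_force: 30.0
```

```bash
python3 f.py
```

```text
t 20.03 radius 67.2 arm 110.5 tool yaw-180 -69.7 z 0.1299 tilt [-180.    0.]
resist(tang) 1.75 radial 0.14 Fz 1.8 q7 [ 16.  33. -23. 104.  17.  47.   5.] gap 0.0157
Mz [-0.125  0.191  0.03 ] EFF 2.21
```

Call:
drive_tool --steps '[{"delta_pos":[-0.2,5.7,0],"angular":[0,0,5],"grip":8},{"delta_pos":[-0.2,5.7,0],"angular":[0,0,5],"grip":8},{"delta_pos":[-0.2,5.7,0],"angular":[0,0,5],"grip":8}]'

```text
clock: 20.28
position: [0.5511, -0.027, 0.1299]
eef_rot: [-180.0, -0.0, 105.4]
contact_force: [-1.9, -0.6, 2.9]
finger_gap: 0.0156
gripper_force: 30.0
```

```bash
python3 f.py; python3 gap.py
```

```text
t 20.28 radius 67.3 arm 105.6 tool yaw-180 -74.6 z 0.1299 tilt [-180.   -0.]
resist(tang) 1.95 radial -0.05 Fz 2.89 q7 [ 15.  33. -22. 103.  16.  47.   1.] gap 0.0156
Mz [-0.121  0.262  0.047] EFF 2.67
blue insert x [0.0426 0.0659 0.0932] 277
{50: 0, 54: 0, 58: 0, 62: 0, 66: 0, 70: 0, 74: 0, 78: 0, 82: 0, 86: 0, 90: 0, 94: 1, 98: 0, 102: 0, 106: 0, 110: 0, 114: 0, 118: 0, 122: 0, 126: 0, 130: 0, 134: 0}
{50: 0, 54: 0, 58: 0, 62: 0, 66: 0, 70: 0, 74: 0, 78: 0, 82: 0, 86: 0, 90: 0, 94: 0, 98: 5, 102: 3, 106: 1, 110: 1, 114: 0, 118: 0, 122: 0, 126: 0, 130: 0, 134: 0}
```

Call:
drive_tool --steps '[{"delta_pos":[-0.2,5.7,0],"angular":[0,0,5],"grip":8},{"delta_pos":[-0.2,5.7,0],"angular":[0,0,5],"grip":8},{"delta_pos":[-0.2,5.7,0],"angular":[0,0,5],"grip":8}]'

```text
clock: 20.58
position: [0.5568, -0.0256, 0.1299]
eef_rot: [180.0, -0.0, 100.4]
contact_force: [-1.9, 0.2, 2.0]
finger_gap: 0.0154
gripper_force: 30.0
```

```bash
python3 f.py
```

```text
t 20.58 radius 67.3 arm 100.6 tool yaw-180 -79.6 z 0.1299 tilt [180.  -0.]
resist(tang) 1.83 radial 0.53 Fz 2.04 q7 [ 13.  33. -20. 102.  15.  47.  -3.] gap 0.0154
Mz [-0.034  0.249  0.031] EFF 2.31
```

Call:
drive_tool --steps '[{"delta_pos":[-0.2,5.7,0],"angular":[0,0,5],"grip":8},{"delta_pos":[-0.2,5.7,0],"angular":[0,0,5],"grip":8},{"delta_pos":[-0.2,5.7,0],"angular":[0,0,5],"grip":8}]'

```text
clock: 20.83
position: [0.5624, -0.0248, 0.1299]
eef_rot: [180.0, -0.0, 95.4]
contact_force: [-2.0, 0.2, 2.5]
finger_gap: 0.0156
gripper_force: 30.0
```

```bash
python3 f.py; python3 gap.py|head -1
```

```text
t 20.83 radius 67.4 arm 95.8 tool yaw-180 -84.6 z 0.1299 tilt [180.  -0.]
resist(tang) 1.96 radial 0.42 Fz 2.51 q7 [ 12.  33. -19. 101.  14.  48.  -7.] gap 0.0156
Mz [-0.026  0.36   0.003] EFF 2.0
blue insert x [0.044  0.067  0.0948] 272
```

Call:
drive_tool --steps '[{"delta_pos":[-0.2,5.7,0],"angular":[0,0,5],"grip":8},{"delta_pos":[-0.2,5.7,0],"angular":[0,0,5],"grip":8},{"delta_pos":[-0.2,5.7,0],"angular":[0,0,5],"grip":8}]'

```text
clock: 21.13
position: [0.5679, -0.0244, 0.1299]
eef_rot: [-180.0, -0.0, 90.4]
contact_force: [-2.7, 1.1, 3.2]
finger_gap: 0.0151
gripper_force: 30.0
```

```bash
python3 f.py; python3 gap.py|head -1
```

```text
t 21.13 radius 67.4 arm 91.1 tool yaw-180 -89.6 z 0.1299 tilt [-180.   -0.]
resist(tang) 2.72 radial 1.18 Fz 3.22 q7 [ 11.  34. -17. 100.  13.  48. -11.] gap 0.0151
Mz [0.047 0.506 0.067] EFF 3.76
blue insert x [0.044  0.067  0.0945] 272
```

Call:
drive_tool --steps '[{"delta_pos":[-0.2,5.7,0],"angular":[0,0,5],"grip":8},{"delta_pos":[-0.2,5.7,0],"angular":[0,0,5],"grip":8},{"delta_pos":[-0.2,5.7,0],"angular":[0,0,5],"grip":8}]'

```text
clock: 21.43
position: [0.5735, -0.0245, 0.1299]
eef_rot: [-180.0, -0.0, 85.4]
contact_force: [-2.7, 0.7, 4.0]
finger_gap: 0.0155
gripper_force: 30.0
```

```bash
python3 f.py; python3 gap.py|head -1
```

```text
t 21.43 radius 67.4 arm 86.4 tool yaw-180 -94.6 z 0.1299 tilt [-180.   -0.]
resist(tang) 2.75 radial 0.53 Fz 4.04 q7 [ 10.  34. -16.  99.  12.  48. -15.] gap 0.0155
Mz [0.166 0.729 0.109] EFF 4.42
blue insert x [0.044  0.0676 0.0945] 276
```

Call:
drive_tool --steps '[{"delta_pos":[-0.2,5.7,0],"angular":[0,0,5],"grip":8},{"delta_pos":[-0.2,5.7,0],"angular":[0,0,5],"grip":8},{"delta_pos":[-0.2,5.7,0],"angular":[0,0,5],"grip":8}]'

```text
clock: 21.73
position: [0.579, -0.0251, 0.1298]
eef_rot: [-180.0, -0.0, 80.4]
contact_force: [-3.9, 1.5, 4.6]
finger_gap: 0.0156
gripper_force: 30.0
```

```bash
python3 f.py; python3 gap.py|head -1;  python3 f.py
```

```text
t 21.73 radius 67.4 arm 81.6 tool yaw-180 -99.6 z 0.1298 tilt [-180.   -0.]
resist(tang) 4.09 radial 0.91 Fz 4.59 q7 [  9.  34. -14.  98.  11.  49. -19.] gap 0.0156
Mz [0.273 0.896 0.127] EFF 6.05
blue insert x [0.044  0.0678 0.0947] 270
t 21.78 radius 67.5 arm 81.6 tool yaw-180 -99.6 z 0.1299 tilt [-180.   -0.]
resist(tang) 5.2 radial 0.56 Fz 4.41 q7 [  9.  34. -14.  98.  11.  49. -19.] gap 0.0155
Mz [0.314 0.927 0.188] EFF 8.1
```

```bash
cat > avg.py <<'E'
from h import *
L=[]
for i in range(8):
    r.camera("wrist");o=r.get_obs();p=o["position"][:2];F=o["contact_force"]
    d=p-np.array([.5692,-.0918]);d/=np.linalg.norm(d)
    L.append([-(F[0]*d[1]-F[1]*d[0]),o["ft_torque"][2],np.degrees(np.arctan2(d[1],d[0]))])
L=np.array(L);print(L.mean(0).round(3),L.std(0).round(3),"EFF",(L[:,0]+L[:,1]/.065).mean().round(2),o["clock"])
E
python3 avg.py
```

```text
[ 4.643  0.185 81.578] [0.414 0.033 0.01 ] EFF 7.49 22.1833
```

Call:
drive_tool --steps '[{"delta_pos":[-0.1,4.5,0],"angular":[0,0,4],"grip":8},{"delta_pos":[-0.1,4.5,0],"angular":[0,0,4],"grip":8},{"delta_pos":[-0.1,4.5,0],"angular":[0,0,4],"grip":8}]'

```text
clock: 22.43
position: [0.5831, -0.026, 0.1298]
eef_rot: [-179.9, -0.0, 76.2]
contact_force: [-5.7, 2.3, 6.2]
finger_gap: 0.0154
gripper_force: 30.0
```

```bash
python3 f.py; python3 avg.py
```

```text
t 22.43 radius 67.3 arm 78.0 tool yaw-180 -103.8 z 0.1298 tilt [-179.9   -0. ]
resist(tang) 6.01 radial 1.07 Fz 6.2 q7 [  9.  34. -13.  98.  10.  49. -22.] gap 0.0154
Mz [0.411 1.183 0.029] EFF 6.46
[5.7340e+00 6.8000e-02 7.8058e+01] [0.384 0.023 0.013] EFF 6.78 22.8333
```

Call:
drive_tool --steps '[{"delta_pos":[-0.1,3.4,0],"angular":[0,0,3],"grip":8},{"delta_pos":[-0.1,3.4,0],"angular":[0,0,3],"grip":8},{"delta_pos":[-0.1,3.4,0],"angular":[0,0,3],"grip":8}]'

```text
clock: 23.08
position: [0.5858, -0.0265, 0.1298]
eef_rot: [-179.8, 0.0, 73.2]
contact_force: [-7.6, 2.3, 6.2]
finger_gap: 0.0156
gripper_force: 30.0
```

```bash
python3 f.py; python3 avg.py
```

```text
t 23.08 radius 67.3 arm 75.7 tool yaw-180 -106.8 z 0.1298 tilt [-179.8    0. ]
resist(tang) 7.97 radial 0.33 Fz 6.2 q7 [  8.  35. -12.  97.   9.  49. -25.] gap 0.0156
Mz [0.468 1.367 0.152] EFF 10.31
[ 6.944  0.155 75.714] [0.427 0.02  0.009] EFF 9.33 23.4833
```

Call:
drive_tool --steps '[{"delta_pos":[0,0,0],"angular":[0,0,0],"grip":44},{"delta_pos":[0,0,0],"angular":[0,0,0],"grip":44},{"delta_pos":[0,0,0],"angular":[0,0,0],"grip":44},{"delta_pos":[0,0,0],"angular":[0,0,0],"grip":44}]'

```text
clock: 23.82
position: [0.5885, -0.0282, 0.1298]
eef_rot: [179.8, -0.0, 73.1]
contact_force: [-0.1, -0.2, 0.7]
finger_gap: 0.0376
gripper_force: 0.0
```

Call:
drive_tool --steps '[{"delta_pos":[0,0,-5],"angular":[0,0,0],"grip":44},{"delta_pos":[0,0,-20],"angular":[0,0,0],"grip":44},{"delta_pos":[0,0,-40],"angular":[0,0,0],"grip":44},{"delta_pos":[0,0,-65],"angular":[0,0,0],"grip":44},{"delta_pos":[0,0,-90],"angular":[0,0,0],"grip":44},{"delta_pos":[0,0,-115],"angular":[0,0,0],"grip":44},{"delta_pos":[0,0,-140],"angular":[0,0,0],"grip":44},{"delta_pos":[0,0,-150],"angular":[0,0,0],"grip":44}]'

```text
clock: 24.48
position: [0.5895, -0.0274, 0.2841]
eef_rot: [179.6, -0.1, 73.2]
contact_force: [1.0, 0.5, 0.6]
finger_gap: 0.0443
gripper_force: 0.0
```

```bash
python3 - <<'E'
from h import *
c=r.camera("scene");g=c["image"].astype(int)
A=[]
for v in range(200,300):
    for u in range(240,340):
        if g[v,u].max()<70 and c["range_z"][v,u]>0:
            p=dep(c,u,v)
            if np.linalg.norm(p[:2]-[.5845,-.028])<.03 and .128<p[2]<.2:A.append(p)
A=np.array(A);print(len(A),A.min(0),A.max(0))
for lo in np.arange(.13,.19,.01):
    s=A[(A[:,2]>=lo)&(A[:,2]<lo+.01)]
    if len(s):print(lo.round(2),len(s),np.median(s,0).round(4))
B=A[(A[:,2]>.132)&(A[:,2]<.18)];print("lean x,y deg",[np.degrees(np.arctan(np.polyfit(B[:,2],B[:,k],1)[0])).round(1) for k in(0,1)])
o=r.get_obs();print(o["clock"],o["position"],o["contact_force"])
E
python3 gap.py|head -1
```

```text
136 [ 0.57959994 -0.03481869  0.13012813] [ 0.59557601 -0.02114523  0.1869479 ]
0.13 17 [ 0.5916 -0.0301  0.1342]
0.14 18 [ 0.5915 -0.0296  0.1454]
0.15 18 [ 0.5924 -0.0286  0.1559]
0.16 19 [ 0.5917 -0.0294  0.1659]
0.17 20 [ 0.5915 -0.0291  0.1736]
0.18 44 [ 0.5875 -0.0279  0.1844]
lean x,y deg [np.float64(0.5), np.float64(1.0)]
24.5333 [ 0.58979035 -0.02727952  0.28451648] [-0.07120794 -0.39261081  0.95948887]
blue insert x [0.0441 0.0681 0.0946] 272
```

```bash
python3 -c "
from plant import r
print(r.hand_in())"
```

```text
the job is handed in; nothing more can be done
None
```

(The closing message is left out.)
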